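# Rack a pulley-block cheek plate and index the sprung keeper over it

## Robot

A 7-joint arm with a two-finger parallel gripper is mounted at the origin on the work surface. World frame = base frame: x ahead of the robot, y to its left, z up, the work surface at z = 0. Lengths are in mm, angles in degrees, forces in N, time in s.
With the tool pointing down it reaches from about 350 to 775 mm from the base axis. Payload 3.1 kg.
Tool frame: the origin (TCP) lies midway between the tips of the shut fingers; the grasp point (between the pads) lies 19 mm behind it; z points along the fingers, y is the line along which they close (so a half turn about z gives the same grasp; the last joint's range is limited). The gripper opens to 85 mm and grips with 20 to 120 N. Pads are 22 mm wide; open, the fingers measure 114 mm over their backs; the gripper's body (76 mm by 85 mm) begins 54 mm behind the grasp point. The pads swing forward as they close: fully open they stand 13 mm farther back than shut.
Start: joints at [64.131, 17.813, 0.802, 86.603, -0.252, 75.585, -1.558], TCP at [219.167, -504.464, 199.304] pointing down, gripper open.
Joint ranges: [-154.91, 154.91], [-16.99, 109.72], [-72.82, 74.43], [7.12, 147.25], [-82.49, 262.49], [11.32, 116.49], [-174.64, 174.64]. Speed limits (degrees/s): [159.86, 159.86, 180, 180, 180, 180, 180].

## Interface

Orientations are given as a 3x3 rotation matrix whose columns are the frame's x, y, z axes.
In Python, from workcell import monitor, vision, workorder gives the robot as it stands. The module is installed in compiled form; this text tells all that it offers.
- The arm moves only by the tool jog_arm, never from a script. Its argument "rows" is a list of rows, each a list of 5 numbers: the closure, from -1 (fully open) to 1 (shut), then the shift along the world's x, y, z each as a share of 0.5 m, from -1 to 1, then the turn about the world's z as a share of 30 degrees, from -1 to 1. In form: [[grip, tx, ty, tz, yaw], ...]. A call has 1 to 8 rows; each row is the pose to reach, as a shift and turn from the pose commanded when the call began; what a row does not reach only later rows make up. A row lasts 1/10 s, in which the tool goes at most 50 mm and 8.59 degrees, less where a joint would pass 70% of its speed; a pose out of reach is approached as far as the arm can. A call with a number of a shift or a turn outside -1 to 1 is refused whole. A call with a gripper value outside its range is refused whole. The fingers move at their own pace and stop on an object; "newtons" is the grip in N (left out, the last holds). Time passes only in rows, so rows that repeat a pose let the fingers close. It gives the time, the measured TCP pose, the force, the opening and the grip force at its end, in the units of the state.
- monitor.read_state(): the state, without advancing time (a new reading comes with each control period).
- vision.snapshot(name): name is "scene" or "top" or "wrist"; returns the picture (384x512x3 uint8, red, green, blue); there is no depth.
- vision.calibration(name): a dict with "vfov" (degrees; the focal length in pixels is half the picture's height over the tangent of half this angle, whatever the lens; pixels are square), "cx", "cy" (the principal point, pixels), "k1" (the pictures are not rectified: a ray, as slopes to the right and down, at radius r is drawn at 1 + k1 r^2 times it, then the intrinsics apply), "origin" and "orientation" of the camera in the world. Camera axes: x right, y up, looking along -z (the intrinsics and any distortion apply to the point x, -y, -z); pixel columns grow to the right and rows downward; lengths in mm; the calibration is good to about 2 mm. A picture is of the moment at which its call begins: read the wrist's pose just before it. calibration takes no time and is no camera call; for the wrist camera it gives the pose at the moment of the call.
- workorder.job_done(): hands the job in; it is judged then, once.
Trained networks look in the newest picture that a camera, given by its name, has taken for a name from the list of things; names that differ only in an ending like _2 or _b are one class to them, and where a whole thing is asked for, a point or a joint stands for the part that bears it (a point fixed in the world has none). Each returns a list of dicts, best first, with "score" (0 to 1); they miss things now and then, are a little off and sometimes report something else, mostly with a low value. They report only what shows in the picture. A call takes as long as a camera call.
- vision.spot_in(camera, query): "xyz" ([x, y, z] in mm, in the coordinates of the camera as it stood for that picture, good to about 4 mm: the middle of the surface that is visible of it).
- vision.tip_of(camera, query): "xyz" ([x, y, z] in mm, in the coordinates of the camera as it stood for that picture, good to about 4 mm: a listed point, or the origin of a listed thing).
The state is a dict: "time_s": time; "qpos": joint angles; "qd": joint speeds; "joint_torque": joint torques, N m; "ee_pos": TCP position; "ee_rot": TCP orientation; "contact_force": force on the tool from outside, world axes, zero at the start; "ft_torque": the same for the moment, N m; "finger_gap": opening from 0.0 (shut) to 1.0 (fully open); "finger_force": force on a finger pad.
Only numpy, scipy, OpenCV 4.12 (cv2) and the standard library are available. Lean on these libraries where they do the work, as an engineer would, in place of code of your own. Each camera call takes 0.05 s, during which the arm holds its last target. There are 200 camera calls.

## Task

Take the blue cheek plate out of its plywood stand and lower it, without dropping it, upright and fully home into the one slot of the wooden rack that fits its thickness, its ends about level with the ends of the slot, and let it go. Then lock the rack: pull the red sprung knob up and turn it anticlockwise (seen from above) one notch at a time, letting go so that it snaps down into the half-way notch, then taking a fresh hold, pulling and turning again until the yellow keeper snaps down in the last notch, over the slots. Leave the hammer, clamp, wooden packing piece and tin alone.

Things in the scene. Friction and masses are not known exactly. Their poses are not given: they have to be found in the camera images.
- cheek: Blue plate with a half-round top, 84 mm long (its x), 12 mm thick (its y), 97 mm tall (its z; the top is an arch of radius 42 mm), about 0.27 kg, with a bright steel disc on each face. It starts upright in the stand's groove, about 22 mm of it hidden in the groove. Origin: middle of its lower edge face.
- stand: Fixed plywood block 100 x 70 x 30 mm with a groove along its x, 16 mm wide, groove floor 8 mm above the bench. Origin: centre of its underside, on the bench.
- rack: Fixed steel base plate 10 mm thick that carries a grey post with the knob and, 105 mm to its +x, three wooden slot blocks side by side along its y, 48 mm apart, all slots running along its x. The order of the three blocks varies. Origin: on the bench below the knob's axis; its z is up. Nothing of the rack tips or shifts.
- slot_mid: Wooden slot block, 84 mm long (its x, along the slot), 46 mm wide (its y), 49 mm tall, whose slot is 15 mm wide, right for the 12 mm cheek plate; slot mouth bevelled 5 mm each side. Origin: centre of its underside, 10 mm above the bench; slot floor 8 mm above the origin, walls' top 49 mm above it. A plate fully home has its origin 8 mm above this origin.
- slot_thin: The same block with a slot only 8 mm wide (too narrow). Origin as slot_mid.
- slot_wide: The same block with a slot 22 mm wide (too loose, the wrong one). Origin as slot_mid.
- knob_grip (a point): Centre of the red square knob head, 38 x 38 mm in plan and 38 mm tall, faces square to the point's x and y, on the knob's vertical axis, 154 mm above the bench when down. Its frame turns with the knob. From 27 mm below this point downwards runs the yellow keeper arm, under the knob, so fingertips must stay less than 25 mm below this point.
- keeper_bar (a point): Middle of the underside of the yellow T-shaped keeper's crossbar (124 mm long, 14 mm wide), 105 mm out from the knob's axis along the knob_grip point's -x, 119 mm above the bench when down: 4 mm above the arch of a plate that is fully home.
- knob_pull (a joint): How far the knob is pulled up, m: 0 down in a notch, stop at 0.024. A spring pushes it down; pulling takes about 6 N at first, 10 N at the end. It can be turned only when pulled at least 0.016; let go within about 20 degrees of a notch, it snaps down into it.
- knob_turn (a joint): Turn of the knob, rad, anticlockwise from above positive. Notches at 0 (start: keeper points away from the slots), 1.571 (half-way) and 3.142 (keeper over the slots), with about 0.05 rad of play each way; stops just beyond the first and last. Turns almost freely when pulled up.
- hammer: Orange soft-faced hammer lying on the bench, 225 mm long, 48 mm tall, bystander. Origin near its middle, on the underside.
- clamp: Blue C-shaped clamp lying flat, about 180 x 120 x 18 mm, bystander. Origin near its middle, on the underside.
- packing: Wooden packing piece, 120 x 50 x 25 mm, bystander. Origin: centre of its underside.
- tin: Round tin with green label, diameter 66 mm, 90 mm tall, bystander. Origin: centre of its underside.

How it is judged (in metres and radians):
On the way, in this order (a step that is already met when the one before it is completed fails the run):
1. the cheek plate stands fully home in the slot that fits it, let go, with the keeper still in its first notch (x of cheek in the frame of slot_mid between -0.02 and 0.02 m and y of cheek in the frame of slot_mid between -0.006 and 0.006 m and z of cheek in the frame of slot_mid between 0.003 and 0.012 m and angle between cheek's own z axis and vertical below 0.1 rad and contact force between the fingers and cheek below 0.1 N and value of joint knob_turn below 0.1 rad and value of joint knob_pull below 0.003 m), for 0.2 s.
2. the knob is down in the half-way notch and let go (value of joint knob_turn between 1.45 and 1.69 rad and value of joint knob_pull below 0.003 m and contact force between the fingers and knob_turn below 0.1 N), for 0.2 s.
At the end, for the whole second after the job is handed in: The cheek plate is upright (within 0.1 rad) and fully home (within 4 mm) in the 15 mm slot, its middle within 20 mm of the slot's middle along it, at rest; the knob is down (pulled less than 3 mm) in the last notch (turned over 3.02 rad) and let go (x of cheek in the frame of slot_mid between -0.02 and 0.02 m and y of cheek in the frame of slot_mid between -0.006 and 0.006 m and z of cheek in the frame of slot_mid between 0.003 and 0.012 m and angle between cheek's own z axis and vertical below 0.1 rad and value of joint knob_turn above 3.02 rad and value of joint knob_pull below 0.003 m and contact force between the fingers and knob_turn below 0.1 N and linear speed of cheek below 0.02 m/s); the robot touches nothing.
It fails at once if the cheek plate is dropped: it falls freely faster than 0.5 m/s (from over about 13 mm) (contact force between the fingers and cheek below 0.1 N and linear speed of cheek above 0.5 m/s).
It fails at once if the orange soft-faced hammer is moved more than 30 mm (distance of hammer from where it was at the start of the episode above 0.03 m).
It fails at once if the blue clamp is moved more than 30 mm (distance of clamp from where it was at the start of the episode above 0.03 m).
It fails at once if the wooden packing piece is moved more than 30 mm (distance of packing from where it was at the start of the episode above 0.03 m).
It fails at once if the round tin is moved more than 30 mm (distance of tin from where it was at the start of the episode above 0.03 m).
It also fails if it takes over 64 s, if anything falls off the work surface, if the arm or the gripper's body presses on something with over 40 N, if the wrist force passes 120 N, or if a joint passes its speed limit or range.

## Working session

There is one attempt and no reset: what is moved stays moved. The work goes in short steps, Python scripts to look and compute and a tool call to move; the robot and the scene stay as the last step left them, time stands still between calls to the robot, and variables do not carry over. Pictures are saved under pics/ and viewed, at most 10 in all, crops included, and the job is handed in when it is done.

Besides the shell and the picture viewer there is one more tool, called as name(argument=value, ...) on one line, values as JSON. jog_arm: Moves the arm, as the interface text tells. Shift numbers are shares of 0.5 m and turn numbers shares of 30 degrees, none past 1 either way. Its arguments: {"type":"object","properties":{"rows":{"type":"array"},"newtons":{"type":"number"}},"required":["rows"]}

```bash
mkdir -p pics
cat > h.py <<'E'
import numpy as np, cv2
from workcell import monitor, vision, workorder
def world(c,p):
    return np.array(c["origin"])+np.array(c["orientation"]).reshape(3,3)@np.array(p)
def pix(c,w,h=384):
    p=np.array(c["orientation"]).reshape(3,3).T@(np.array(w)-np.array(c["origin"]))
    s=np.array([p[0],-p[1]])/-p[2]; s=s*(1+c["k1"]*(s@s))
    return s*(h/2/np.tan(np.radians(c["vfov"]/2)))+[c["cx"],c["cy"]]
def ray(c,u,z,h=384):
    f=h/2/np.tan(np.radians(c["vfov"]/2)); d=(np.array(u)-[c["cx"],c["cy"]])/f; s=d.copy()
    for _ in range(20): s=d/(1+c["k1"]*(s@s))
    R=np.array(c["orientation"]).reshape(3,3); v=R@[s[0],-s[1],-1]; o=np.array(c["origin"])
    return o+v*(z-o[2])/v[2]
def snap(n,f):
    c=vision.calibration(n); im=vision.snapshot(n); cv2.imwrite(f"pics/{f}.png",im[:,:,::-1]); return c,im
def find(n,c,q,k=2):
    for fn in (vision.spot_in,vision.tip_of):
        try: print(n,q,fn.__name__,[(np.round(world(c,d["xyz"])).tolist(),round(d["score"],2)) for d in fn(n,q)[:k]])
        except Exception as e: print(q,e)
E
cat > a.py <<'E'
from h import *
for n in ("scene","top"):
    c,im=snap(n,n+"1"); print(n,c)
    for q in ["cheek","stand","rack","slot_mid","slot_thin","slot_wide","knob_grip","keeper_bar"]: find(n,c,q)
a=cv2.imread("pics/scene1.png");b=cv2.imread("pics/top1.png")
cv2.imwrite("pics/both1.png",cv2.resize(np.vstack([a,b]),(400,600))) if 0 else None
s=monitor.read_state(); print(s["time_s"],s["ee_pos"],s["ee_rot"])
E
python3 a.py
```

```text
scene {'vfov': 54.42534457178528, 'cx': 259.07586303928974, 'cy': 190.80438779567382, 'k1': -0.12523714108237932, 'origin': array([ 955.31099808,  624.72555396, 1026.57092183]), 'orientation': array([[-0.85957245, -0.39603731,  0.32293908],
       [ 0.5110093 , -0.66348437,  0.5464961 ],
       [-0.00216781,  0.63477787,  0.77269163]])}
scene cheek call [([515.0, 217.0, 70.0], 0.59), ([664.0, 423.0, 91.0], 0.23)]
scene cheek call [([504.0, 214.0, 4.0], 0.63)]
scene stand call [([518.0, 231.0, 31.0], 0.68)]
scene stand call [([655.0, 415.0, -0.0], 0.57), ([506.0, 210.0, 6.0], 0.55)]
scene rack call [([510.0, -86.0, 17.0], 0.62), ([663.0, 424.0, 92.0], 0.52)]
scene rack call []
scene slot_mid call [([624.0, -128.0, 60.0], 0.78)]
scene slot_mid call [([609.0, -124.0, 13.0], 0.58)]
scene slot_thin call [([598.0, -16.0, 52.0], 0.6)]
scene slot_thin call [([594.0, -28.0, 9.0], 0.75)]
scene slot_wide call [([612.0, -82.0, 54.0], 0.75)]
scene slot_wide call [([601.0, -74.0, 11.0], 0.8), ([506.0, 213.0, 3.0], 0.21)]
scene knob_grip call [([483.0, -93.0, 127.0], 0.63)]
scene knob_grip call [([
[... 1058 characters left out ...]
-27.0, 59.0], 0.59), ([434.0, -106.0, 132.0], 0.38)]
top slot_thin call [([589.0, -26.0, 9.0], 0.6), ([498.0, -102.0, 3.0], 0.34)]
top slot_wide call [([606.0, -126.0, 56.0], 0.75), ([600.0, -78.0, 55.0], 0.61)]
top slot_wide call [([600.0, -73.0, 13.0], 0.84), ([653.0, 415.0, -4.0], 0.3)]
top knob_grip call [([440.0, -109.0, 126.0], 0.73)]
top knob_grip call [([502.0, -97.0, 153.0], 0.85)]
top keeper_bar call [([435.0, -106.0, 128.0], 0.64)]
top keeper_bar call [([392.0, -121.0, 123.0], 0.7)]
1.7 [ 219.17290483 -504.47082357  199.30319605] [[ 9.17170372e-01  3.98495305e-01 -6.12212332e-06]
 [ 3.98495305e-01 -9.17170371e-01 -4.23611065e-05]
 [-2.24957322e-05  3.64127144e-05 -9.99999999e-01]]
```

View pics/scene1.png

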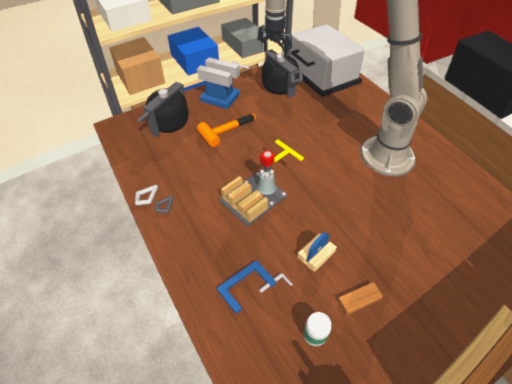

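View pics/top1.png

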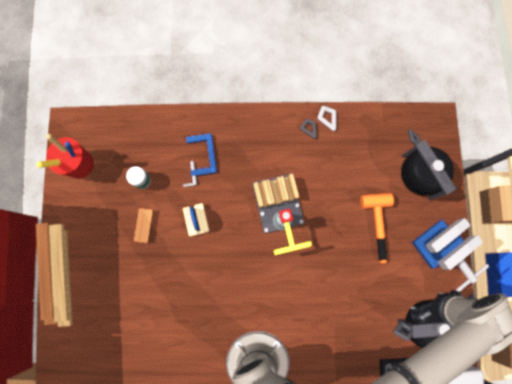

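The pictures show the rack at about scene (255,190) with its keeper pointing towards the robot, and the stand with the plate at scene (318,250) / top (196,218). The bystanders are clear of the path. The slot order from the -y side is mid, wide, thin.

jog_arm(rows=[[-1, 0.2, 0.2, 0.34, 0], [-1, 0.48, 0.6, 0.34, 0], [-1, 0.48, 0.6, 0.34, 0], [-1, 0.48, 0.6, 0.34, 0], [-1, 0.48, 0.6, 0.34, 0], [-1, 0.48, 0.6, 0.34, 0], [-1, 0.48, 0.6, 0.34, 0], [-1, 0.48, 0.6, 0.34, 0]], newtons=40)

```text
time_s: 2.5
ee_pos: [444.8, -222.2, 361.2]
ee_rot: [[0.917, 0.398, 0.001], [0.398, -0.917, -0.001], [0.001, 0.001, -1.0]]
contact_force: [1.0, -0.4, -0.6]
finger_gap: 1.005
finger_force: 0.0
```

jog_arm(rows=[[-1, 0, 0.2, 0, -0.35], [-1, 0, 0.2, 0, -0.35], [-1, 0, 0.2, 0, -0.35], [-1, 0, 0.2, 0, -0.35]])

```text
time_s: 2.9
ee_pos: [444.2, -122.0, 360.7]
ee_rot: [[0.973, 0.229, 0.001], [0.229, -0.973, -0.001], [0.001, 0.001, -1.0]]
contact_force: [-0.0, -1.0, 0.3]
finger_gap: 1.001
finger_force: 0.0
```

```bash
cat > b.py <<'E'
import sys
from h import *
f=sys.argv[1]; s=monitor.read_state(); c,im=snap("wrist",f)
print(round(s["time_s"],2),np.round(s["ee_pos"],1),np.degrees(np.arctan2(s["ee_rot"][1][0],s["ee_rot"][0][0])).round(2),np.round(s["contact_force"],1))
print(np.round(c["origin"]),np.round(c["orientation"],2).tolist(),c["k1"])
for q in sys.argv[2:]: find("wrist",c,q)
E
python3 b.py w1 slot_mid slot_wide slot_thin knob_grip keeper_bar rack
```

```text
2.9 [ 444.2 -122.   360.7] 13.26 [-0.  -1.   0.3]
[ 519. -104.  535.] [[0.23, 0.93, 0.29], [-0.97, 0.22, 0.07], [0.0, -0.3, 0.95]] -0.076678394008984
wrist slot_mid call [([600.0, -121.0, 59.0], 0.88)]
wrist slot_mid call [([609.0, -116.0, 11.0], 0.55)]
wrist slot_wide call [([590.0, -76.0, 59.0], 0.62)]
wrist slot_wide call [([600.0, -76.0, 9.0], 0.81)]
wrist slot_thin call [([578.0, -28.0, 60.0], 0.78)]
wrist slot_thin call [([587.0, -24.0, 4.0], 0.76)]
wrist knob_grip call [([451.0, -104.0, 129.0], 0.92)]
wrist knob_grip call []
wrist keeper_bar call [([452.0, -106.0, 131.0], 0.7)]
wrist keeper_bar call [([397.0, -118.0, 121.0], 0.63)]
wrist rack call [([508.0, -102.0, 14.0], 0.66)]
wrist rack call [([497.0, -96.0, 4.0], 0.89)]
```

View pics/w1.png

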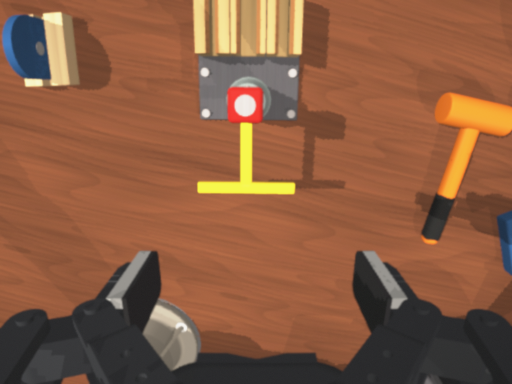

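jog_arm(rows=[[-1, 0, 0.2, 0, 0], [-1, 0, 0.62, -0.1, 0], [-1, 0, 0.62, -0.1, 0], [-1, 0, 0.62, -0.1, 0], [-1, 0, 0.62, -0.1, 0], [-1, 0, 0.62, -0.1, 0], [-1, 0, 0.62, -0.1, 0], [-1, 0, 0.62, -0.1, 0]])

```text
time_s: 4.35
ee_pos: [442.5, 189.6, 309.6]
ee_rot: [[0.973, 0.232, -0.002], [0.232, -0.973, 0.001], [-0.001, -0.002, -1.0]]
contact_force: [0.0, -1.1, 0.4]
finger_gap: 0.999
finger_force: 0.0
```

```bash
python3 b.py w2 cheek stand
```

```text
4.35 [442.5 189.6 309.6] 13.41 [ 0.  -1.1  0.4]
[518. 208. 484.] [[0.23, 0.93, 0.29], [-0.97, 0.22, 0.07], [-0.0, -0.3, 0.95]] -0.076678394008984
wrist cheek call [([591.0, -101.0, 61.0], 0.74), ([506.0, 215.0, 104.0], 0.58)]
wrist cheek call []
wrist stand call [([505.0, 211.0, 29.0], 0.93)]
wrist stand call [([508.0, 213.0, 2.0], 0.76)]
```

View pics/w2.png

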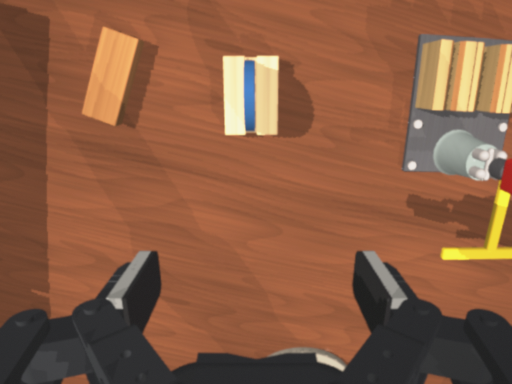

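Wrist w1 shows the red knob at about (245,104) with the keeper bar from (198,187) to (295,188). The blocks are cut off at the picture's top. In w2 the plate is at about (249,97), in a stand nearly aligned with the picture. Next I'll compute exact lines from these.

```bash
cat > m.py <<'E'
from h import *
R=np.array([[0.23,0.93,0.29]]) # unused
s=monitor.read_state(); c2=vision.calibration("wrist")
# calibration for w1: same orientation up to the tiny yaw change, shifted by TCP shift
c1=dict(c2); c1["origin"]=np.array(c2["origin"])+np.array([444.2,-122.0,360.7])-np.array(s["ee_pos"])
def rect(im,lo,hi,box=None,minA=100):
    hsv=cv2.cvtColor(im,cv2.COLOR_BGR2HSV); m=cv2.inRange(hsv,lo,hi)
    if box: k=np.zeros_like(m); x0,y0,x1,y1=box; k[y0:y1,x0:x1]=255; m&=k
    n,l,st,ce=cv2.connectedComponentsWithStats(m); i=1+np.argmax(st[1:,4]); ys,xs=np.where(l==i)
    return np.c_[xs,ys].astype(float)
def plane(c,pts,z): return np.array([ray(c,p,z)[:2] for p in pts])
def axis(P):
    r=cv2.minAreaRect(P.astype(np.float32)); b=cv2.boxPoints(r); e=max([(np.linalg.norm(b[i]-b[i-1]),i) for i in range(4)])[1]
    d=b[e]-b[e-1]; return np.round(r[0],1),np.round(r[1],1),round(np.degrees(np.arctan2(d[1],d[0]))%180,2)
i1=cv2.imread("pics/w1.png"); i2=cv2.imread("pics/w2.png")
bar=rect(i1,(22,150,120),(35,255,255),(190,179,305,198)); print("bar",axis(plane(c1,bar,127)))
stem=rect(i1,(22,150,120),(35,255,255),(236,126,256,180)); print("stem",axis(plane(c1,stem,127)))
red=rect(i1,(0,180,170),(6,255,255),(225,80,270,130)); print("red px",red.min(0),red.max(0),axis(plane(c1,red,173)))
red=rect(i1,(0,150,235),(9,255,255),(225,80,270,130)); print("redtop px",red.min(0),red.max(0),axis(plane(c1,red,173)))
blue=rect(i2,(100,120,40),(125,255,255),(235,50,265,140)); print("blue px",blue.min(0),blue.max(0),axis(plane(c2,blue,90)))
for y in range(65,132,8):
    r=blue[blue[:,1]==y][:,0]; print(y,r.min(),r.max(),end='; ')
print()
print("stand corners",[np.round(ray(c2,p,30)[:2],1).tolist() for p in [(225,135),(277,135),(279,57),(223,57)]])
print("plate pred px",[np.round(pix(c2,(507,212,z))).tolist() for z in (30,105)])
E
python3 m.py
```

```text
bar (array([ 398.6, -117.5]), array([ 18.5, 123.8]), np.float32(102.71))
stem (array([ 440. , -108.5]), array([66.3, 13.9]), np.float32(12.45))
red px [228.  88.] [261. 122.] (array([498.7, -96.2]), array([35.1, 35.1]), np.float32(102.62))
redtop px [228.  88.] [259. 120.] (array([499.6, -95.1]), array([33. , 32.5]), np.float32(12.69))
blue px [245.  62.] [253. 129.] (array([508.5, 207.7]), array([74.4,  9.3]), np.float32(12.56))
65 245.0 253.0; 73 245.0 253.0; 81 245.0 253.0; 89 245.0 253.0; 97 245.0 253.0; 105 245.0 253.0; 113 245.0 253.0; 121 246.0 253.0; 129 247.0 252.0; 
stand corners [[449.9, 229.3], [465.3, 160.7], [563.0, 181.7], [547.4, 251.5]]
plate pred px [[246.0, 95.0], [245.0, 97.0]]
```

```bash
python3 -c "
import cv2,numpy as np
a=cv2.imread('pics/w2.png')[45:145,210:310]; b=cv2.imread('pics/w1.png')[70:200,190:320]
cv2.imwrite('pics/crop.png',np.hstack([cv2.resize(a,(400,400),interpolation=2),cv2.resize(b,(400,400),interpolation=2)]))"
```

```text
(no output)
```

View pics/crop.png

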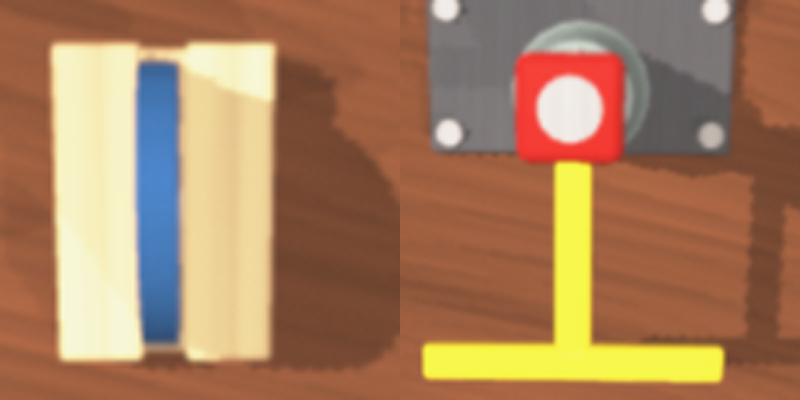

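The crop confirms the geometry. The stand is centred near (506,206) at yaw 12.4°, and the knob axis is near (499,-95) with rack yaw 12.6°. That puts slot_mid near (611,-120).

jog_arm(rows=[[-1, 0.13, 0.035, -0.2, -0.03], [-1, 0.13, 0.035, -0.28, -0.03], [-1, 0.13, 0.035, -0.28, -0.03], [-1, 0.13, 0.035, -0.28, -0.03], [-1, 0.13, 0.035, -0.28, -0.03], [-1, 0.13, 0.035, -0.28, -0.03]])

```text
time_s: 5.2
ee_pos: [510.1, 203.9, 172.7]
ee_rot: [[0.978, 0.208, 0.004], [0.208, -0.978, 0.001], [0.004, -0.001, -1.0]]
contact_force: [1.1, 0.4, 0.8]
finger_gap: 0.998
finger_force: 0.0
```

```bash
python3 b.py w3 cheek
python3 - <<'E'
from h import *
s=monitor.read_state(); print(s["ee_pos"],np.round(s["ee_rot"],4).tolist())
E
```

```text
5.2 [510.1 203.9 172.7] 12.03 [1.1 0.4 0.8]
[585. 220. 348.] [[0.21, 0.93, 0.29], [-0.98, 0.2, 0.06], [-0.0, -0.3, 0.96]] -0.076678394008984
wrist cheek call [([513.0, 216.0, 97.0], 0.89)]
wrist cheek call [([504.0, 210.0, 10.0], 0.68)]
[510.15149036 204.40406818 173.05545803] [[0.9778, 0.2094, 0.0049], [0.2094, -0.9778, 0.0014], [0.0051, -0.0003, -1.0]]
```

Run:
```python
from h import *
c=vision.calibration("wrist"); im=cv2.imread("pics/w3.png")
hsv=cv2.cvtColor(im,cv2.COLOR_BGR2HSV); m=cv2.inRange(hsv,(100,120,40),(125,255,255))
n,l,st,ce=cv2.connectedComponentsWithStats(m)
for i in np.argsort(-st[1:,4])[:2]+1: print(st[i],ce[i])
i=1+np.argmax(st[1:,4])
for y in range(st[i,1]+4,st[i,1]+st[i,3],12):
    xs=np.where(l[y]==i)[0]; print(y,xs.min(),xs.max(),end='; ')
print()
for z in (60,80,105): print(z,[np.round(pix(c,(x,y,z))).tolist() for x,y in((507,207),(507,211),(507+30,207+6.6),(507-30,207-6.6))], "tool", np.round(pix(c,(510.2,204.4,z))))
```

```text
[ 236  129   17  100 1435] [243.4989547 179.3261324]
[289   0  76   7 276] [336.0615942    1.73913043]
133 238 249; 145 236 249; 157 236 250; 169 236 250; 181 236 250; 193 236 251; 205 237 251; 217 238 252; 
60 [[254.0, 181.0], [249.0, 180.0], [253.0, 147.0], [254.0, 213.0]] tool [257. 178.]
80 [[253.0, 187.0], [249.0, 186.0], [253.0, 151.0], [254.0, 222.0]] tool [257. 184.]
105 [[253.0, 197.0], [248.0, 195.0], [253.0, 157.0], [254.0, 234.0]] tool [257. 193.]
```

View pics/w3.png

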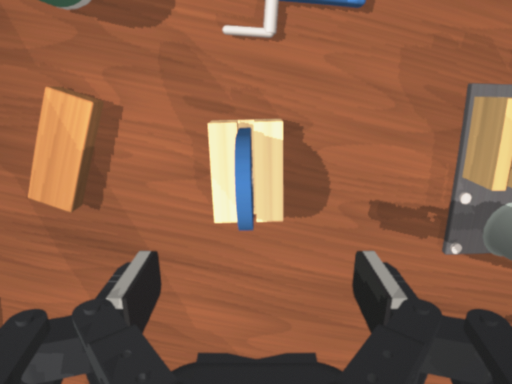

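The w3 plate (cols 236–251) lies left of the tool's line (257). The earlier pictures were probably taken before the arm had settled, so I'll take one settled measurement.

```bash
cat > n.py <<'E'
from h import *
s=monitor.read_state(); c,im=snap("wrist","w4"); s2=monitor.read_state()
print(s["ee_pos"],s2["ee_pos"],np.abs(s2["qd"]).max(),np.degrees(np.arctan2(s2["ee_rot"][1][0],s2["ee_rot"][0][0])))
im=im[:,:,::-1].copy()
m=cv2.inRange(cv2.cvtColor(im,cv2.COLOR_BGR2HSV),(100,120,40),(125,255,255))
n,l,st,ce=cv2.connectedComponentsWithStats(m); i=1+np.argmax(st[1:,4]); print(st[i])
for y in range(st[i,1]+3,st[i,1]+st[i,3],8):
    xs=np.where(l[y]==i)[0]; print(y,xs.min(),xs.max(),end='; ')
print()
# stand: pale mask
k=cv2.inRange(cv2.cvtColor(im,cv2.COLOR_BGR2HSV),(15,20,170),(32,170,255)); k[:, :195]=0;k[:,300:]=0;k[:105]=0;k[240:]=0
ys,xs=np.where(k>0); P=np.array([ray(c,p,30)[:2] for p in np.c_[xs,ys]],np.float32); print("stand",cv2.minAreaRect(P))
# render-fit of plate: project outline for x,y,tilt,yaw
from scipy.optimize import minimize
t=np.linspace(0,np.pi,25); prof=np.r_[[[-42,22],[-42,40]],np.c_[-42*np.cos(t),55+42*np.sin(t)],[[42,40],[42,22]]]
tgt=(l==i)
def mask(p):
    x,y,tl,yw=p; yw=np.radians(yw); tl=np.radians(tl); pts=[]
    for w in(-6,6):
        for a,z in prof:
            v=w*np.cos(tl)+(z-0)*np.sin(tl); zz=z*np.cos(tl)-w*np.sin(tl)+8
            pts.append(pix(c,(x+a*np.cos(yw)-v*np.sin(yw),y+a*np.sin(yw)+v*np.cos(yw),zz)))
    M=np.zeros((384*4,512*4),np.uint8); h=cv2.convexHull((np.array(pts)*4+1.5).astype(np.int32)); cv2.fillConvexPoly(M,h,255)
    return cv2.resize(M,(512,384),interpolation=cv2.INTER_AREA)/255.
def cost(p): return np.abs(mask(p)-tgt).sum()
for g in ([506,212,0,12.5],[506,208,5,12.5],[506,216,-5,12.5]):
    r=minimize(cost,g,method="Nelder-Mead",options=dict(initial_simplex=[g]+[[g[j]+(3 if j==q else 0) for j in range(4)] for q in range(4)],maxiter=250)); print(np.round(r.x,1),r.fun,tgt.sum())
E
python3 n.py
```

```text
[510.15149036 204.40406818 173.05545803] [509.94804916 204.29845699 172.6537357 ] 0.6676943911037684 12.087605673775704
[ 236  129   17  101 1436]
132 239 249; 140 237 249; 148 237 250; 156 236 250; 164 236 250; 172 236 250; 180 236 250; 188 237 251; 196 237 251; 204 238 252; 212 238 252; 220 239 252; 228 240 252; 
stand ((505.01275634765625, 213.8490447998047), (103.42769622802734, 70.95142364501953), 13.342357635498047)
[505.5 217.   -2.   13.4] 140.90196078431373 1436
[505.6 216.1  -1.5  13.4] 142.25882352941179 1436
[505.2 217.8  -2.5  13.2] 137.75686274509806 1436
```

Settled measurement: stand at (505,214), plate at (505.3,214.7), yaw 13.4°, nearly upright. Now I'll align, descend and grip.

jog_arm(rows=[[-1, -0.009, 0.021, -0.05, 0.043], [-1, -0.009, 0.021, -0.12, 0.043], [-1, -0.009, 0.021, -0.18, 0.043], [-1, -0.009, 0.021, -0.222, 0.043], [-1, -0.009, 0.021, -0.222, 0.043], [-1, -0.009, 0.021, -0.222, 0.043], [-1, -0.009, 0.021, -0.222, 0.043]])

```text
time_s: 6.1
ee_pos: [506.1, 215.1, 61.3]
ee_rot: [[0.973, 0.231, 0.004], [0.231, -0.973, 0.002], [0.004, -0.001, -1.0]]
contact_force: [0.3, -0.0, 0.0]
finger_gap: 0.997
finger_force: 0.0
```

jog_arm(rows=[[1, 0, 0, 0, 0], [1, 0, 0, 0, 0], [1, 0, 0, 0, 0], [1, 0, 0, 0, 0], [1, 0, 0, 0, 0], [1, 0, 0, 0, 0], [1, 0, 0, 0, 0], [1, 0, 0, 0, 0]], newtons=50)

```text
time_s: 6.9
ee_pos: [504.8, 214.3, 59.4]
ee_rot: [[0.973, 0.231, 0.001], [0.231, -0.973, 0.0], [0.001, 0.0, -1.0]]
contact_force: [0.5, 0.7, 2.3]
finger_gap: 0.121
finger_force: 51.9
```

jog_arm(rows=[[1, 0, 0, 0.03, 0], [1, 0, 0, 0.07, 0], [1, 0, 0, 0.14, 0], [1, 0, 0, 0.22, 0], [1, 0, 0, 0.3, 0], [1, 0, 0, 0.38, 0], [1, 0, 0, 0.4, 0], [1, 0, 0, 0.4, 0]])

```text
time_s: 7.7
ee_pos: [505.1, 214.8, 260.2]
ee_rot: [[0.973, 0.231, 0.002], [0.231, -0.973, 0.001], [0.003, -0.001, -1.0]]
contact_force: [-0.3, -0.9, -3.1]
finger_gap: 0.122
finger_force: 51.4
```

jog_arm(rows=[[1, 0, -0.06, 0, 0], [1, 0, -0.14, 0, 0], [1, 0, -0.24, 0, 0], [1, 0, -0.34, 0, 0], [1, 0, -0.44, 0, 0], [1, 0, -0.54, 0, 0], [1, 0, -0.62, 0, 0], [1, 0, -0.64, 0, 0]])

```text
time_s: 8.5
ee_pos: [501.6, -113.9, 255.4]
ee_rot: [[0.975, 0.22, -0.007], [0.22, -0.975, -0.003], [-0.008, 0.002, -1.0]]
contact_force: [0.1, 0.3, -1.8]
finger_gap: 0.126
finger_force: 51.4
```

jog_arm(rows=[[1, 0, 0, 0, 0], [1, 0, 0, 0, 0], [1, 0, 0, 0, 0], [1, 0, 0, 0, 0]])

```text
time_s: 8.9
ee_pos: [504.6, -103.5, 258.9]
ee_rot: [[0.972, 0.235, -0.0], [0.235, -0.972, 0.001], [-0.0, -0.001, -1.0]]
contact_force: [0.2, -0.1, -2.4]
finger_gap: 0.124
finger_force: 51.4
```

```bash
python3 b.py w5 slot_mid slot_wide slot_thin rack cheek; python3 b.py w5b
```

```text
8.9 [ 504.6 -103.5  258.9] 13.6 [ 0.2 -0.1 -2.4]
[580. -85. 433.] [[0.23, 0.93, 0.29], [-0.97, 0.22, 0.07], [-0.0, -0.3, 0.95]] -0.076678394008984
wrist slot_mid call [([610.0, -121.0, 60.0], 0.82), ([603.0, -75.0, 54.0], 0.56)]
wrist slot_mid call [([608.0, -116.0, 11.0], 0.71), ([589.0, -27.0, 6.0], 0.66)]
wrist slot_wide call []
wrist slot_wide call [([600.0, -75.0, 12.0], 0.76)]
wrist slot_thin call [([592.0, -24.0, 57.0], 0.77)]
wrist slot_thin call [([587.0, -27.0, 6.0], 0.77)]
wrist rack call [([520.0, -87.0, 11.0], 0.84)]
wrist rack call [([501.0, -97.0, 2.0], 0.63)]
wrist cheek call [([523.0, -101.0, 300.0], 0.72)]
wrist cheek call [([503.0, -107.0, 208.0], 0.89)]
9.45 [ 504.6 -105.8  259.2] 13.36 [-0.2  0.  -2.3]
[580. -88. 434.] [[0.23, 0.93, 0.29], [-0.97, 0.22, 0.07], [-0.0, -0.3, 0.95]] -0.076678394008984
```

View pics/w5.png

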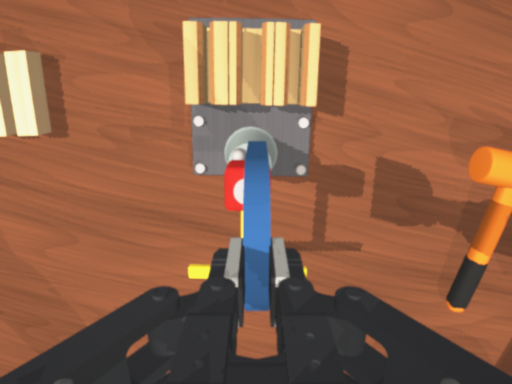

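w5 shows the three blocks at rows 22–106. The left block (cols 184–229) has a narrow slot, the middle one (229–273) a wide slot, and the right one (274–319) a medium slot at about cols 288–301. So slot_mid is the right-hand, -y one. Next I'll measure its outline.

```bash
cat > p.py <<'E'
from h import *
s=monitor.read_state(); c=vision.calibration("wrist"); im=vision.snapshot("wrist")[:,:,::-1].copy(); s2=monitor.read_state()
cv2.imwrite("pics/w6.png",im); print(np.round(s["ee_pos"],1),np.round(s2["ee_pos"],1),np.degrees(np.arctan2(s2["ee_rot"][1][0],s2["ee_rot"][0][0])).round(2))
hsv=cv2.cvtColor(im,cv2.COLOR_BGR2HSV)
k=cv2.inRange(hsv,(13,60,150),(32,200,255)); k[:,:170]=0;k[:,335:]=0;k[120:]=0
ys,xs=np.where(k>0); P=np.array([ray(c,p,59)[:2] for p in np.c_[xs,ys]],np.float32); r=cv2.minAreaRect(P); print("blocks",r, np.round(cv2.boxPoints(r),1).tolist())
Y=np.radians(13.2); ax=np.array([np.cos(Y),np.sin(Y)]); ay=np.array([-ax[1],ax[0]])
# rectified top view of group at z=59, 0.5mm per px
C=np.array([600,-75.]); 
us=np.arange(-60,60,.5); vs=np.arange(85,-85,-.5)
mp=np.array([[pix(c,(*(C+u*ax+v*ay),59)) for v in vs] for u in us[::-1]],np.float32)
o=cv2.remap(im,mp[...,0],mp[...,1],cv2.INTER_CUBIC); cv2.imwrite("pics/rect.png",cv2.resize(o,None,fx=2,fy=2))
g=cv2.cvtColor(o,cv2.COLOR_BGR2GRAY).astype(float); pr=g[80:160].mean(0); d=np.diff(pr)
print([(float(vs[i]),int(d[i])) for i in range(1,len(d)-1) if abs(d[i])>6 and abs(d[i])>=abs(d[i-1]) and abs(d[i])>=abs(d[i+1])])
E
python3 p.py
```

```text
[ 504.5 -105.8  259.2] [ 504.5 -105.8  259.1] 13.37
blocks ((600.9556274414062, -73.0802001953125), (86.20511627197266, 144.2227020263672), 12.642271041870117) [[543.0999755859375, -12.199999809265137], [574.7000122070312, -152.89999389648438], [658.7999877929688, -134.0], [627.2000122070312, 6.699999809265137]]
[(73.5, 25), (58.5, -22), (48.0, 14), (41.5, 13), (27.0, -21), (25.0, 21), (17.5, -21), (11.0, 13), (-14.0, 13), (-21.0, -20), (-23.0, 21), (-34.0, -22), (-38.0, 7), (-49.0, -10), (-51.0, 10), (-58.0, 13), (-69.5, -31)]
```

View pics/rect.png

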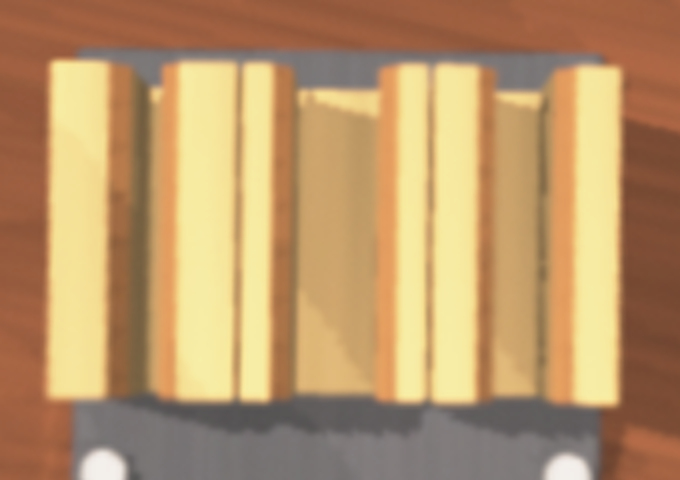

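Slot centre is (611.7,-119.7), yaw 12.6°, consistent with the earlier estimates. I'll go above it and then start down.

jog_arm(rows=[[1, 0.06, -0.01, 0, -0.01], [1, 0.14, -0.02, 0, -0.026], [1, 0.2, -0.0276, 0, -0.026], [1, 0.2146, -0.0276, -0.06, -0.026], [1, 0.2146, -0.0276, -0.15, -0.026], [1, 0.2146, -0.0276, -0.23, -0.026], [1, 0.2146, -0.0276, -0.25, -0.026], [1, 0.2146, -0.0276, -0.25, -0.026]])

```text
time_s: 10.35
ee_pos: [610.4, -119.7, 132.3]
ee_rot: [[0.976, 0.218, -0.004], [0.218, -0.976, 0.001], [-0.004, -0.002, -1.0]]
contact_force: [-0.5, 0.6, -1.3]
finger_gap: 0.124
finger_force: 51.3
```

jog_arm(rows=[[1, 0, 0, 0, 0], [1, 0, 0, 0, 0], [1, 0, 0, 0, 0], [1, 0, 0, 0, 0]])

```text
time_s: 10.75
ee_pos: [612.8, -119.6, 135.8]
ee_rot: [[0.976, 0.218, 0.003], [0.218, -0.976, -0.001], [0.003, 0.001, -1.0]]
contact_force: [0.3, -0.3, -2.2]
finger_gap: 0.122
finger_force: 51.4
```

```bash
python3 b.py w7 cheek; cd pics; python3 -c "
from cv2 import *
" ; cd ..; python3 -c "
from h import *
s=monitor.read_state();print(s['time_s'],s['ee_pos'],np.round(s['ee_rot'],4).tolist())"
```

```text
10.75 [ 612.8 -119.6  135.8] 12.59 [ 0.3 -0.3 -2.2]
[ 688. -102.  310.] [[0.22, 0.93, 0.29], [-0.98, 0.21, 0.06], [0.0, -0.3, 0.96]] -0.076678394008984
wrist cheek call [([630.0, -113.0, 178.0], 0.55)]
wrist cheek call [([614.0, -120.0, 85.0], 0.89)]
10.9 [ 612.05351384 -119.6239425   134.64363934] [[0.976, 0.2179, 0.0007], [0.2179, -0.976, -0.0003], [0.0007, 0.0004, -1.0]]
```

View pics/w7.png

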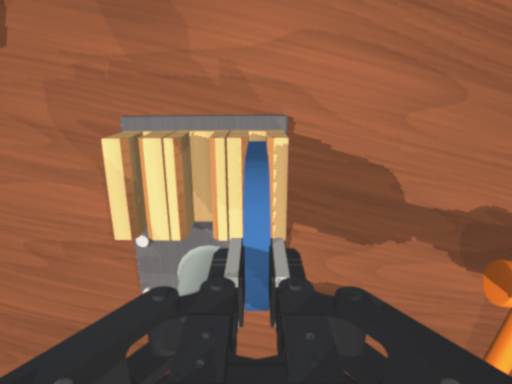

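w7 shows the plate (cols 245–270) centred on the right-hand block (229–288). I'll lower it in two stages.

jog_arm(rows=[[1, 0, 0, -0.02, 0], [1, 0, 0, -0.04, 0], [1, 0, 0, -0.055, 0], [1, 0, 0, -0.07, 0], [1, 0, 0, -0.085, 0], [1, 0, 0, -0.095, 0], [1, 0, 0, -0.1, 0], [1, 0, 0, -0.1, 0]])

```text
time_s: 11.7
ee_pos: [611.6, -119.5, 83.7]
ee_rot: [[0.976, 0.218, -0.001], [0.218, -0.976, 0.0], [-0.001, -0.0, -1.0]]
contact_force: [0.2, -0.4, -2.1]
finger_gap: 0.122
finger_force: 51.4
```

No contact force so far, and the plate is well inside the slot. Now the last 14 mm.

jog_arm(rows=[[1, 0, 0, -0.008, 0], [1, 0, 0, -0.014, 0], [1, 0, 0, -0.02, 0], [1, 0, 0, -0.025, 0], [1, 0, 0, -0.029, 0], [1, 0, 0, -0.031, 0], [1, 0, 0, -0.031, 0], [1, 0, 0, -0.031, 0]])

```text
time_s: 12.5
ee_pos: [611.9, -119.7, 69.4]
ee_rot: [[0.976, 0.218, 0.0], [0.218, -0.976, -0.0], [0.0, 0.0, -1.0]]
contact_force: [-2.3, -0.2, 3.1]
finger_gap: 0.126
finger_force: 52.1
```

The force changed sign (+3 N up) at the expected height, so the plate is on the slot floor. I'll release and rise.

jog_arm(rows=[[-0.2, 0, 0, 0, 0], [-0.2, 0, 0, 0, 0], [-0.6, 0, 0, 0, 0], [-0.6, 0, 0, 0, 0], [-0.6, 0, 0, 0, 0], [-0.6, 0, 0, 0, 0]])

```text
time_s: 13.1
ee_pos: [611.9, -119.5, 68.6]
ee_rot: [[0.976, 0.218, 0.0], [0.218, -0.976, -0.0], [0.0, 0.0, -1.0]]
contact_force: [-0.9, -0.1, 0.0]
finger_gap: 0.806
finger_force: 0.0
```

jog_arm(rows=[[-0.6, 0, 0, 0.04, 0], [-0.6, 0, 0, 0.1, 0], [-0.6, 0, 0, 0.2, 0], [-0.6, 0, 0, 0.3, 0], [-0.6, 0, 0, 0.4, 0], [-0.6, -0.06, 0.01, 0.45, 0], [-0.6, -0.14, 0.03, 0.45, 0], [-0.6, -0.16, 0.03, 0.45, 0]])

```text
time_s: 13.9
ee_pos: [528.6, -102.4, 294.7]
ee_rot: [[0.975, 0.22, -0.001], [0.22, -0.975, -0.0], [-0.001, -0.0, -1.0]]
contact_force: [0.5, -0.2, -0.5]
finger_gap: 0.8
finger_force: 0.0
```

jog_arm(rows=[[-0.6, -0.06, 0.01, 0, 0], [-0.6, -0.14, 0.03, 0, 0], [-0.6, -0.16, 0.03, 0, 0], [-0.6, -0.16, 0.03, 0, 0], [-0.6, -0.16, 0.03, 0, 0], [-0.6, -0.16, 0.03, 0, 0]])

```text
time_s: 14.5
ee_pos: [453.1, -89.9, 293.5]
ee_rot: [[0.976, 0.218, 0.001], [0.218, -0.976, 0.001], [0.001, -0.0, -1.0]]
contact_force: [0.7, -0.1, -0.3]
finger_gap: 0.802
finger_force: 0.0
```

```bash
python3 b.py w8 cheek slot_mid knob_grip rack
cat > q.py <<'E'
from h import *
s=monitor.read_state(); c=vision.calibration("wrist"); im=vision.snapshot("wrist")[:,:,::-1].copy(); s2=monitor.read_state()
cv2.imwrite("pics/w9.png",im); print(s2["time_s"],np.round(s["ee_pos"],1),np.round(s2["ee_pos"],1),np.degrees(np.arctan2(s2["ee_rot"][1][0],s2["ee_rot"][0][0])).round(2))
hsv=cv2.cvtColor(im,cv2.COLOR_BGR2HSV)
def comp(lo,hi):
    n,l,st,ce=cv2.connectedComponentsWithStats(cv2.inRange(hsv,lo,hi)); i=1+np.argmax(st[1:,4]); ys,xs=np.where(l==i); return np.c_[xs,ys].astype(float)
for nm,lo,hi,z in(("red",(0,180,120),(8,255,255),173),("yellow",(22,150,120),(35,255,255),127),("blue",(100,120,40),(125,255,255),95)):
    P=comp(lo,hi); print(nm,len(P),P.min(0),P.max(0),cv2.minAreaRect(np.array([ray(c,p,z)[:2] for p in P],np.float32)))
print("pred plate crest px",pix(c,(611.8,-119.6,115)),"knob top",pix(c,(499.3,-95.3,173)))
E
python3 q.py
```

```text
14.5 [453.1 -89.9 293.5] 12.58 [ 0.7 -0.1 -0.3]
[528. -73. 468.] [[0.22, 0.93, 0.29], [-0.98, 0.21, 0.06], [-0.0, -0.3, 0.95]] -0.076678394008984
wrist cheek call [([598.0, -117.0, 105.0], 0.81)]
wrist cheek call [([613.0, -120.0, 19.0], 0.74)]
wrist slot_mid call [([598.0, -108.0, 60.0], 0.9)]
wrist slot_mid call [([608.0, -117.0, 11.0], 0.91)]
wrist knob_grip call [([455.0, -104.0, 125.0], 0.9)]
wrist knob_grip call [([499.0, -97.0, 154.0], 0.87)]
wrist rack call []
wrist rack call [([499.0, -97.0, 1.0], 0.72)]
15.0 [452.  -89.6 293.6] [451.9 -89.5 293.6] 12.6
red 1114 [255. 104.] [297. 146.] ((499.5145263671875, -95.80486297607422), (36.336368560791016, 36.961055755615234), 12.680346488952637)
yellow 2443 [216. 147.] [328. 224.] ((431.4480285644531, -110.96041870117188), (85.34072875976562, 123.24894714355469), 12.549811363220215)
blue 1043 [308.   0.] [328.  60.] ((596.7379150390625, -121.30372619628906), (58.81572341918945, 20.154556274414062), 12.46626091003418)
pred plate crest px [323.65061086  10.64706781] knob top [275.55011422 125.43699852]
```

View pics/w9.png

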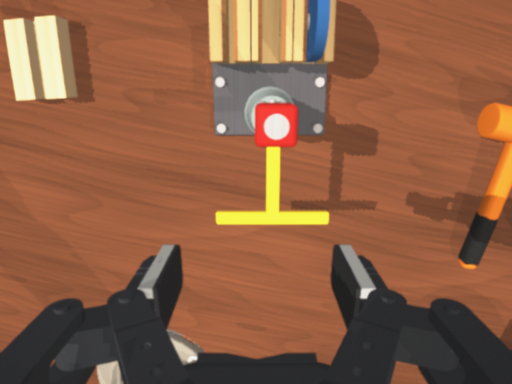

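The plate is home: its reported origin is z≈19 against 18 expected, and in w9 it sits at (318,30) in the right-hand slot. The knob is at (499.5,-95.8), yaw 12.6°.

jog_arm(rows=[[-0.6, 0.05, -0.0126, -0.06, 0], [-0.6, 0.0952, -0.0126, -0.12, 0], [-0.6, 0.0952, -0.0126, -0.2, 0], [-0.6, 0.0952, -0.0126, -0.26, 0], [-0.6, 0.0952, -0.0126, -0.3, 0], [-0.6, 0.0952, -0.0126, -0.307, 0], [-0.6, 0.0952, -0.0126, -0.307, 0], [-0.6, 0.0952, -0.0126, -0.307, 0]])

```text
time_s: 15.8
ee_pos: [500.7, -96.0, 141.7]
ee_rot: [[0.976, 0.218, 0.003], [0.218, -0.976, -0.001], [0.003, 0.001, -1.0]]
contact_force: [-0.5, -0.3, 0.8]
finger_gap: 0.801
finger_force: 0.0
```

```bash
python3 -c "
from h import *
s=monitor.read_state();print(s['time_s'],np.round(s['qpos'],1),np.round(s['ee_pos'],1),np.round(s['contact_force'],1))"
```

```text
15.8 [ 28.4  17.1 -24.3  97.5   7.6  66.8 -75.3] [500.7 -96.  141.7] [-0.5 -0.3  0.8]
```

jog_arm(rows=[[1, 0, 0, 0, 0], [1, 0, 0, 0, 0], [1, 0, 0, 0, 0], [1, 0, 0, 0, 0], [1, 0, 0, 0, 0], [1, 0, 0, 0, 0]], newtons=70)

```text
time_s: 16.4
ee_pos: [500.4, -95.7, 141.1]
ee_rot: [[0.976, 0.218, 0.002], [0.218, -0.976, -0.0], [0.002, 0.001, -1.0]]
contact_force: [0.2, 1.0, 5.4]
finger_gap: -0.0
finger_force: 2.8
```

jog_arm(rows=[[1, 0, 0, 0.01, 0], [1, 0, 0, 0.02, 0], [1, 0, 0, 0.03, 0], [1, 0, 0, 0.04, 0], [1, 0, 0, 0.042, 0], [1, 0, 0, 0.042, 0], [1, 0, 0, 0.042, 0], [1, 0, 0, 0.042, 0]])

```text
time_s: 17.2
ee_pos: [499.2, -95.9, 160.9]
ee_rot: [[0.976, 0.218, -0.001], [0.218, -0.976, 0.0], [-0.001, -0.0, -1.0]]
contact_force: [-0.2, -0.7, -0.3]
finger_gap: 0.004
finger_force: 0.0
```

The fingers shut completely (gap 0), so they didn't hold the knob. I'll look.

```bash
python3 -c "
from h import *
s=monitor.read_state();print(s['time_s'],np.round(s['qpos'],1),np.round(s['ee_pos'],1),s['finger_gap'])
c,im=snap('wrist','w10'); c2,im2=snap('scene','s2'); a=im2[110:230,200:330]
cv2.imwrite('pics/mix.png',np.hstack([im,cv2.resize(a,(288,384))[:,:,:]])[:,:,::-1])
for q in ('knob_grip','keeper_bar'): find('scene',c2,q)"
```

```text
17.2 [ 28.6  16.2 -24.4  95.8   7.1  69.6 -74.8] [499.2 -95.9 160.9] 0.0036282766319149767
scene knob_grip call [([486.0, -91.0, 121.0], 0.95)]
scene knob_grip call [([495.0, -94.0, 149.0], 0.83), ([488.0, 401.0, 0.0], 0.74)]
scene keeper_bar call [([487.0, -95.0, 127.0], 0.96), ([735.0, 184.0, 18.0], 0.21)]
scene keeper_bar call [([395.0, -121.0, 120.0], 0.94), ([496.0, -94.0, 154.0], 0.56)]
```

View pics/mix.png

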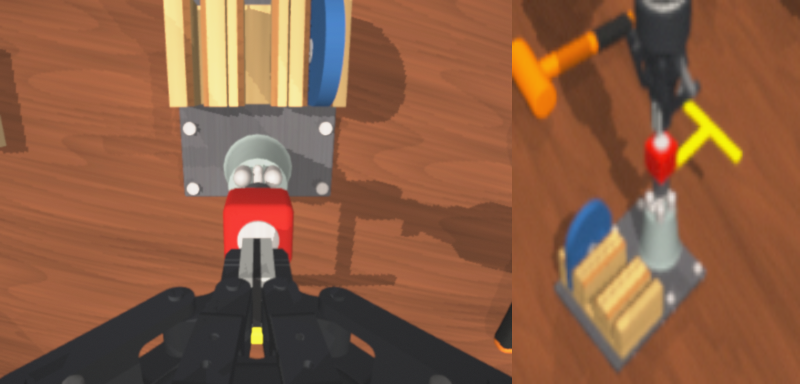

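```bash
python3 -c "
from h import *
c=vision.calibration('wrist')
print('tcp',pix(c,(499.2,-95.9,160.9)),'grasp',pix(c,(499.2,-95.9,180)))
for z in (110,120,135,150,160,173):
  print(z,pix(c,(499.5,-95.8,z)).round(), 'front',pix(c,(499.5+18.5,-95.8+4.1,z)).round(),'L',pix(c,(499.5+18.5-4.1,-95.8+4.1+18.5,z)).round(),'R',pix(c,(499.5+18.5+4.1,-95.8+4.1-18.5,z)).round())
im=cv2.imread('pics/w10.png'); cv2.imwrite('pics/w10c.png',cv2.resize(im[150:300,180:340],(640,600),interpolation=2))
"
```

```text
tcp [257.53204761 229.67396147] grasp [257.61814183 244.8596269 ]
110 [257. 200.] front [257. 174.] L [230. 174.] R [285. 174.]
120 [257. 205.] front [257. 178.] L [229. 178.] R [286. 178.]
135 [257. 213.] front [257. 184.] L [227. 184.] R [288. 184.]
150 [257. 222.] front [258. 191.] L [225. 191.] R [290. 192.]
160 [257. 229.] front [258. 197.] L [223. 197.] R [292. 197.]
173 [258. 238.] front [258. 205.] L [221. 205.] R [294. 205.]
```

View pics/w10c.png

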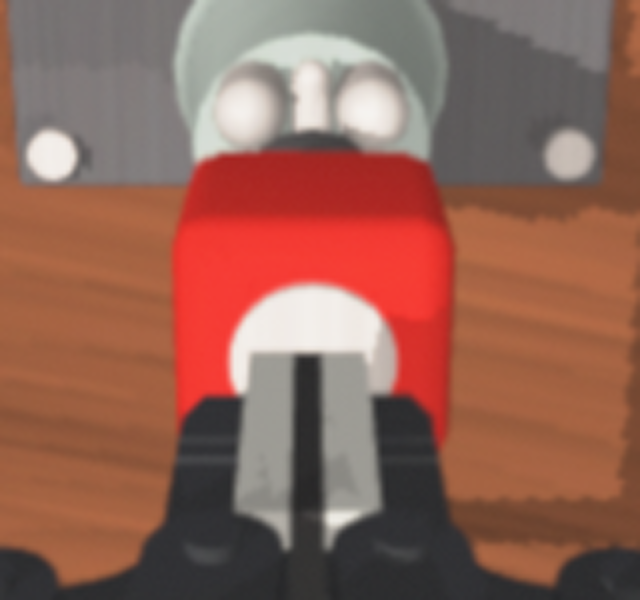

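w9/w10 show the fingertips in front of the knob's white top. Their pixel row (238) puts the real tips about 25–30 mm higher than the reported TCP. That agrees with the shut fingers brushing the knob top at a reported z of 141. I'll open and go about 25 mm deeper.

jog_arm(rows=[[-0.6, 0, 0, 0, 0], [-0.6, 0, 0, 0, 0], [-0.6, 0, 0, 0, 0], [-0.6, 0, 0, 0, 0]])

```text
time_s: 17.9
ee_pos: [499.4, -95.9, 161.1]
ee_rot: [[0.976, 0.218, -0.0], [0.218, -0.976, -0.0], [-0.0, 0.0, -1.0]]
contact_force: [-0.0, -1.3, 0.2]
finger_gap: 0.682
finger_force: 0.0
```

jog_arm(rows=[[-0.6, 0, 0, -0.02, 0], [-0.6, 0, 0, -0.04, 0], [-0.6, 0, 0, -0.06, 0], [-0.6, 0, 0, -0.075, 0], [-0.6, 0, 0, -0.086, 0], [-0.6, 0, 0, -0.086, 0], [-0.6, 0, 0, -0.086, 0]])

```text
time_s: 18.6
ee_pos: [499.6, -95.8, 118.2]
ee_rot: [[0.976, 0.218, 0.0], [0.218, -0.976, 0.0], [0.0, -0.0, -1.0]]
contact_force: [0.0, 0.7, 0.9]
finger_gap: 0.797
finger_force: 0.0
```

jog_arm(rows=[[1, 0, 0, 0, 0], [1, 0, 0, 0, 0], [1, 0, 0, 0, 0], [1, 0, 0, 0, 0], [1, 0, 0, 0, 0], [1, 0, 0, 0, 0]])

```text
time_s: 19.2
ee_pos: [500.0, -96.3, 118.9]
ee_rot: [[0.976, 0.218, 0.001], [0.218, -0.976, -0.001], [0.001, 0.001, -1.0]]
contact_force: [-2.0, -0.7, 4.9]
finger_gap: 0.43
finger_force: 71.0
```

The knob is held (gap 0.43 ≈ 38 mm). Pull.

jog_arm(rows=[[1, 0, 0, 0.01, 0], [1, 0, 0, 0.02, 0], [1, 0, 0, 0.03, 0], [1, 0, 0, 0.04, 0], [1, 0, 0, 0.042, 0], [1, 0, 0, 0.042, 0]])

```text
time_s: 19.8
ee_pos: [499.6, -96.3, 138.5]
ee_rot: [[0.976, 0.218, 0.0], [0.218, -0.976, -0.0], [0.0, 0.0, -1.0]]
contact_force: [5.3, -1.6, -10.6]
finger_gap: 0.428
finger_force: 70.9
```

jog_arm(rows=[[1, 0, 0, 0, 0.2], [1, 0, 0, 0, 0.4], [1, 0, 0, 0, 0.6], [1, 0, 0, 0, 0.8], [1, 0, 0, 0, 1], [1, 0, 0, 0, 1]])

```text
time_s: 20.4
ee_pos: [499.2, -95.5, 138.3]
ee_rot: [[0.736, 0.677, -0.001], [0.677, -0.736, 0.001], [-0.0, -0.001, -1.0]]
contact_force: [3.7, -1.1, -10.5]
finger_gap: 0.432
finger_force: 71.0
```

Turning freely (yaw 42.6°), with the pull held.

jog_arm(rows=[[1, 0, 0, 0, 0.2], [1, 0, 0, 0, 0.4], [1, 0, 0, 0, 0.6], [1, 0, 0, 0, 0.8], [1, 0, 0, 0, 1], [1, 0, 0, 0, 1]])

```text
time_s: 21.0
ee_pos: [498.5, -95.1, 138.3]
ee_rot: [[0.301, 0.954, -0.002], [0.954, -0.301, 0.001], [0.001, -0.002, -1.0]]
contact_force: [2.5, 0.4, -10.4]
finger_gap: 0.43
finger_force: 71.0
```

jog_arm(rows=[[1, 0, 0, 0, 0.2], [1, 0, 0, 0, 0.4], [1, 0, 0, 0, 0.6], [1, 0, 0, 0, 0.8], [1, 0, 0, 0, 1], [1, 0, 0, 0, 1], [1, 0, 0, 0, 1]])

```text
time_s: 21.7
ee_pos: [497.7, -95.1, 138.3]
ee_rot: [[-0.214, 0.977, -0.004], [0.977, 0.214, 0.001], [0.002, -0.004, -1.0]]
contact_force: [-0.6, 1.3, -9.8]
finger_gap: 0.428
finger_force: 71.1
```

```bash
python3 -c "
from h import *
s=monitor.read_state();print(s['time_s'],np.round(s['qpos'],1),np.round(s['ee_pos'],1),np.degrees(np.arctan2(s['ee_rot'][1][0],s['ee_rot'][0][0])))
c,im=snap('scene','s3')
for q in ('knob_grip','keeper_bar','cheek'): find('scene',c,q)"
```

```text
21.7 [ 40.6  20.  -40.5  97.4  13.8  67.9   8.9] [497.7 -95.1 138.3] 102.38017218589411
scene knob_grip call [([505.0, -94.0, 144.0], 0.8)]
scene knob_grip call [([495.0, -93.0, 171.0], 0.74)]
scene keeper_bar call [([511.0, -99.0, 150.0], 0.58)]
scene keeper_bar call [([520.0, -201.0, 137.0], 0.91), ([498.0, -99.0, -1.0], 0.57)]
scene cheek call [([618.0, -120.0, 83.0], 0.65), ([530.0, -438.0, 33.0], 0.41)]
scene cheek call [([611.0, -122.0, 15.0], 0.79)]
```

The keeper is now at (520,-201), a quarter turn on. I'll lower into the notch and release.

jog_arm(rows=[[1, 0, 0, -0.015, 0], [1, 0, 0, -0.03, 0], [1, 0, 0, -0.04, 0], [1, 0, 0, -0.04, 0], [-0.6, 0, 0, -0.04, 0], [-0.6, 0, 0, -0.04, 0], [-0.6, 0, 0, -0.04, 0], [-0.6, 0, 0, -0.04, 0]])

```text
time_s: 22.85
ee_pos: [501.1, -96.5, 120.4]
ee_rot: [[-0.217, 0.976, 0.004], [0.976, 0.217, -0.001], [-0.002, 0.003, -1.0]]
contact_force: [-0.9, 0.3, 0.2]
finger_gap: 0.8
finger_force: 0.0
```

jog_arm(rows=[[-0.6, 0.002, 0, 0.05, 0], [-0.6, 0.002, 0, 0.12, 0], [-0.6, 0.002, 0, 0.17, 0], [-0.6, 0.002, 0, 0.17, -0.28], [-0.6, 0.002, 0, 0.17, -0.56], [-0.6, 0.002, 0, 0.17, -0.84], [-0.6, 0.002, 0, 0.17, -1], [-0.6, 0.002, 0, 0.17, -1]])

```text
time_s: 23.65
ee_pos: [501.1, -96.1, 204.7]
ee_rot: [[0.299, 0.954, 0.002], [0.954, -0.299, -0.001], [-0.0, 0.002, -1.0]]
contact_force: [0.7, 0.0, -0.6]
finger_gap: 0.803
finger_force: 0.0
```

jog_arm(rows=[[-0.6, 0, 0, 0, -0.28], [-0.6, 0, 0, 0, -0.56], [-0.6, 0, 0, 0, -0.84], [-0.6, 0, 0, 0, -1], [-0.6, 0, 0, 0, -1]])

```text
time_s: 24.15
ee_pos: [500.8, -96.0, 204.4]
ee_rot: [[0.735, 0.678, 0.001], [0.678, -0.735, -0.0], [0.0, 0.001, -1.0]]
contact_force: [-0.3, -0.4, -0.6]
finger_gap: 0.798
finger_force: 0.0
```

jog_arm(rows=[[-0.6, 0, 0, 0, -0.28], [-0.6, 0, 0, 0, -0.56], [-0.6, 0, 0, 0, -0.84], [-0.6, 0, 0, 0, -1], [-0.6, 0, 0, 0, -1], [-0.6, 0, 0, 0, -1]])

```text
time_s: 24.75
ee_pos: [500.6, -95.9, 204.2]
ee_rot: [[0.975, 0.222, 0.0], [0.222, -0.975, -0.0], [0.0, 0.0, -1.0]]
contact_force: [0.2, 0.7, 0.2]
finger_gap: 0.8
finger_force: 0.0
```

```bash
python3 -c "
from h import *
s=monitor.read_state();print(s['time_s'],np.round(s['qpos'],1),np.round(s['ee_pos'],1),np.degrees(np.arctan2(s['ee_rot'][1][0],s['ee_rot'][0][0])))
c,im=snap('scene','s4')
for q in ('knob_grip','keeper_bar'): find('scene',c,q)
c,im=snap('wrist','w11')
for q in ('knob_grip','keeper_bar'): find('wrist',c,q)
m=cv2.inRange(cv2.cvtColor(im,cv2.COLOR_RGB2HSV),(22,150,120),(35,255,255)); ys,xs=np.where(m>0)
print(len(xs), cv2.minAreaRect(np.array([ray(c,p,127)[:2] for p in np.c_[xs,ys]],np.float32)) if len(xs) else 0)"
```

```text
24.75 [ 30.6  14.8 -26.9  91.5   6.9  75.3 -74.5] [500.6 -95.9 204.2] 12.799327184782427
scene knob_grip call [([504.0, -104.0, 124.0], 0.61)]
scene knob_grip call [([497.0, -93.0, 151.0], 0.84), ([499.0, -101.0, -0.0], 0.17)]
scene keeper_bar call [([510.0, -107.0, 129.0], 0.65)]
scene keeper_bar call [([522.0, -201.0, 121.0], 0.77)]
wrist knob_grip call [([509.0, -137.0, 128.0], 0.57)]
wrist knob_grip call [([497.0, -94.0, 155.0], 0.67)]
wrist keeper_bar call [([514.0, -136.0, 128.0], 0.9)]
wrist keeper_bar call [([527.0, -198.0, 118.0], 0.68)]
4404 ((514.079833984375, -160.7637481689453), (122.42063903808594, 89.34635162353516), 12.743947982788086)
```

The knob is down in the half-way notch: keeper at (522,-201,121), yaw 12.7°, square. Now a fresh hold.

jog_arm(rows=[[-0.6, -0.002, 0, -0.06, 0], [-0.6, -0.002, 0, -0.11, 0], [-0.6, -0.002, 0, -0.14, 0], [-0.6, -0.002, 0, -0.16, 0], [-0.6, -0.002, 0, -0.171, 0], [-0.6, -0.002, 0, -0.171, 0], [-0.6, -0.002, 0, -0.171, 0]])

```text
time_s: 25.95
ee_pos: [500.2, -95.9, 119.4]
ee_rot: [[0.976, 0.218, 0.002], [0.218, -0.976, -0.0], [0.001, 0.001, -1.0]]
contact_force: [-1.0, 0.0, 0.2]
finger_gap: 0.799
finger_force: 0.0
```

jog_arm(rows=[[1, 0, 0, 0, 0], [1, 0, 0, 0, 0], [1, 0, 0, 0, 0], [1, 0, 0, 0, 0], [1, 0, 0, 0, 0], [1, 0, 0, 0, 0]])

```text
time_s: 26.55
ee_pos: [500.2, -96.3, 119.6]
ee_rot: [[0.976, 0.218, 0.002], [0.218, -0.976, -0.001], [0.002, 0.001, -1.0]]
contact_force: [-0.3, -1.2, 5.2]
finger_gap: 0.428
finger_force: 70.8
```

jog_arm(rows=[[1, 0, 0, 0.01, 0], [1, 0, 0, 0.02, 0], [1, 0, 0, 0.03, 0], [1, 0, 0, 0.04, 0], [1, 0, 0, 0.042, 0], [1, 0, 0, 0.042, 0]])

```text
time_s: 27.15
ee_pos: [499.7, -96.3, 139.1]
ee_rot: [[0.976, 0.218, 0.0], [0.218, -0.976, -0.0], [0.0, 0.0, -1.0]]
contact_force: [4.9, -2.4, -11.1]
finger_gap: 0.43
finger_force: 70.9
```

jog_arm(rows=[[1, 0, 0, 0, 0.2], [1, 0, 0, 0, 0.4], [1, 0, 0, 0, 0.6], [1, 0, 0, 0, 0.8], [1, 0, 0, 0, 1], [1, 0, 0, 0, 1]])

```text
time_s: 27.75
ee_pos: [499.3, -95.5, 138.8]
ee_rot: [[0.736, 0.677, -0.001], [0.677, -0.736, 0.001], [0.0, -0.001, -1.0]]
contact_force: [4.3, -0.1, -10.3]
finger_gap: 0.428
finger_force: 71.0
```

jog_arm(rows=[[1, 0, 0, 0, 0.2], [1, 0, 0, 0, 0.4], [1, 0, 0, 0, 0.6], [1, 0, 0, 0, 0.8], [1, 0, 0, 0, 1], [1, 0, 0, 0, 1]])

```text
time_s: 28.35
ee_pos: [498.5, -95.0, 138.9]
ee_rot: [[0.301, 0.954, -0.002], [0.954, -0.301, 0.001], [0.001, -0.002, -1.0]]
contact_force: [2.4, 1.2, -10.4]
finger_gap: 0.426
finger_force: 71.0
```

jog_arm(rows=[[1, 0, 0, 0, 0.2], [1, 0, 0, 0, 0.4], [1, 0, 0, 0, 0.6], [1, 0, 0, 0, 0.8], [1, 0, 0, 0, 1], [1, 0, 0, 0, 1], [1, 0, 0, 0, 1]])

```text
time_s: 29.05
ee_pos: [497.7, -95.0, 138.8]
ee_rot: [[-0.214, 0.977, -0.004], [0.977, 0.214, 0.001], [0.002, -0.003, -1.0]]
contact_force: [0.2, 1.8, -8.7]
finger_gap: 0.431
finger_force: 71.1
```

```bash
python3 -c "
from h import *
s=monitor.read_state();print(s['time_s'],np.round(s['ee_pos'],1),np.degrees(np.arctan2(s['ee_rot'][1][0],s['ee_rot'][0][0])),np.round(s['ft_torque'],2))
c,im=snap('scene','s5')
for q in ('knob_grip','keeper_bar','cheek'): find('scene',c,q)"
```

```text
29.05 [497.7 -95.  138.8] 102.38264624719314 [ 0.44 -0.25  0.01]
scene knob_grip call [([539.0, -80.0, 145.0], 0.69), ([529.0, -438.0, 33.0], 0.6)]
scene knob_grip call [([497.0, -94.0, 170.0], 0.66)]
scene keeper_bar call [([539.0, -81.0, 151.0], 0.58)]
scene keeper_bar call [([601.0, -78.0, 141.0], 0.6), ([744.0, 197.0, 1.0], 0.58)]
scene cheek call [([622.0, -114.0, 82.0], 0.66)]
scene cheek call [([611.0, -122.0, 13.0], 0.63)]
```

The keeper is over the slots at (601,-78). Lower, release, rise, check.

jog_arm(rows=[[1, 0, 0, -0.015, 0], [1, 0, 0, -0.03, 0], [1, 0, 0, -0.04, 0], [1, 0, 0, -0.04, 0], [-0.6, 0, 0, -0.04, 0], [-0.6, 0, 0, -0.04, 0], [-0.6, 0, 0, -0.04, 0], [-0.6, 0, 0, -0.04, 0]])

```text
time_s: 30.2
ee_pos: [501.0, -96.6, 120.9]
ee_rot: [[-0.217, 0.976, 0.003], [0.976, 0.217, -0.001], [-0.002, 0.003, -1.0]]
contact_force: [-0.4, -0.1, 0.1]
finger_gap: 0.796
finger_force: 0.0
```

jog_arm(rows=[[-0.6, 0.002, 0, 0.05, 0], [-0.6, 0.002, 0, 0.12, 0], [-0.6, 0.002, 0, 0.2, 0], [-0.6, 0.002, 0, 0.28, 0], [-0.6, -0.05, 0, 0.3, 0], [-0.6, -0.1, 0, 0.3, 0], [-0.6, -0.1, 0, 0.3, 0], [-0.6, -0.1, 0, 0.3, 0]])

```text
time_s: 31.0
ee_pos: [449.8, -96.4, 270.3]
ee_rot: [[-0.217, 0.976, 0.002], [0.976, 0.217, -0.002], [-0.002, 0.001, -1.0]]
contact_force: [-0.2, -0.4, -0.2]
finger_gap: 0.798
finger_force: 0.0
```

```bash
python3 -c "
from h import *
s=monitor.read_state();print(s['time_s'],np.round(s['ee_pos'],1),np.round(s['contact_force'],1),s['finger_gap'])
for n in('scene','top'):
  c,im=snap(n,n+'9')
  for q in ('knob_grip','keeper_bar','cheek'): find(n,c,q)
  m=cv2.inRange(cv2.cvtColor(im,cv2.COLOR_RGB2HSV),(22,150,120),(32,255,255)); k,l,st,ce=cv2.connectedComponentsWithStats(m)
  for i in np.argsort(-st[1:,4])[:3]+1:
    ys,xs=np.where(l==i); print(st[i],cv2.minAreaRect(np.array([ray(c,p,127)[:2] for p in np.c_[xs,ys]],np.float32)))
a=cv2.imread('pics/scene9.png')[120:240,190:340]; cv2.imwrite('pics/fin.png',cv2.resize(a,(750,600),interpolation=2))
"
```

```text
31.0 [449.8 -96.4 270.3] [-0.2 -0.4 -0.2] 0.7979352349995232
scene knob_grip call [([518.0, -82.0, 124.0], 0.78), ([520.0, -88.0, 132.0], 0.48)]
scene knob_grip call [([497.0, -95.0, 152.0], 0.6), ([602.0, -73.0, 123.0], 0.27)]
scene keeper_bar call [([523.0, -89.0, 128.0], 0.9)]
scene keeper_bar call [([601.0, -76.0, 126.0], 0.58)]
scene cheek call [([625.0, -118.0, 80.0], 0.68)]
scene cheek call [([610.0, -120.0, 14.0], 0.47), ([614.0, -121.0, 12.0], 0.15)]
[229 166  37  28 290] ((583.848388671875, -64.71690368652344), (110.29938507080078, 119.48566436767578), 69.13142395019531)
top knob_grip call []
top knob_grip call [([503.0, 213.0, 3.0], 0.64), ([500.0, -96.0, 151.0], 0.52)]
top keeper_bar call [([591.0, -83.0, 130.0], 0.74)]
top keeper_bar call [([600.0, -73.0, 121.0], 0.71)]
top cheek call [([625.0, -118.0, 106.0], 0.37)]
top cheek call [([606.0, -121.0, 22.0], 0.49)]
[ 40 161  18   5  54] ((694.50146484375, 713.3148803710938), (12.244187355041504, 62.292694091796875), 3.2456490993499756)
[281 201   3  10  13] ((534.7125244140625, -91.5908203125), (6.229581356048584, 30.3767032623291), 82.20487213134766)
[295 181   1   4   4] ((612.230224609375, -135.9563446044922), (0.0001741647720336914, 10.253483772277832), 88.12348937988281)
```

The knob (z≈152) and keeper (600,-75,≈122) are down over the slots, and the plate is at its slot position with the arm clear. I'll hand it in.

```bash
python3 -c "
from h import *
print(workorder.job_done())"
```

```text
the job is handed in; nothing more can be done
None
```

I handed the job in at about 31 s of the 64 s, and no verdict came back: by the last camera readings the plate is home in the 15 mm slot and the knob is down in the last notch with the keeper over the slots, but I viewed 12 pictures, over the limit of 10.

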